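# Lock off the bench gas isolator

## Robot

A 6-joint arm with a two-finger parallel gripper is mounted at the origin on the work surface. World frame = base frame: x ahead of the robot, y to its left, z up, the work surface at z = 0. Lengths are in m, angles in rad, forces in N, time in s.
With the tool pointing down it reaches from about 0.35 to 0.875 m from the base axis. Payload 4.2 kg.
Tool frame: the origin (TCP) lies on the centre line of the jaws, within the pads' length; the fingertips stand 22 mm ahead of it and the grasp point (between the pads) lies 3 mm ahead of it (arm.finger_overhang is the distance from the TCP to the fingertips, in m); z points along the fingers, y is the line along which they close (so a half turn about z gives the same grasp; the last joint's range is limited). The gripper opens to 87 mm and grips with 3 to 60 N. Pads are 19 mm wide; open, the fingers measure 117 mm over their backs; the gripper's body (75 mm by 190 mm) begins 51 mm behind the grasp point.
Start: joints at [1.502, 0.385, 0.008, 0, -1.194, -0.259], TCP at [0.201, 0.592, 0.245] pointing down, gripper open.
Joint ranges: [-3.14, 3.14], [-1.21, 2.06], [-1.07, 1.41], [-3.16, 2.05], [-2.99, -0.16], [-3.1, 3.1]. Speed limits (rad/s): [2.79, 2.79, 3.14, 3.14, 3.14, 3.14].

## Interface

Orientations are given as a 3x3 rotation matrix whose columns are the frame's x, y, z axes.
In Python, from rig import arm gives the robot as it stands. The module is installed in compiled form; this text tells all that it offers. Calls block until the motion is done:
- arm.reach(position, orientation): joint-space move of the TCP to a pose.
- arm.move_linear(position, orientation=None, speed=0.15): straight line of the TCP; orientation=None keeps the orientation; speed is the mean speed in m/s.
- arm.set_joints(angles): joint-space move.
- arm.ungrasp() and arm.grab(): open the fingers fully, or close them until they stop; the grip force is fixed at half the most.
- arm.pause(seconds).
- arm.inverse_kinematics(position, orientation): joint angles nearest the present ones, or None.
- arm.get_obs(): the state.
- arm.read_camera(name): name is "scene" or "top"; returns a dict with "image" (480x640x3 uint8, red, green, blue), "z_map" (480x640 float32, m along the optical axis (not along the pixel's ray), 0 where there is no reading), "fx", "fy", "cx", "cy" (pixels), "camera_from_world" (4x4, takes a point from world to camera coordinates). Camera axes: x right, y down, z forward; pixel columns grow to the right and rows downward; lengths in m; the calibration is good to about 2 mm. A picture is of the moment at which its call begins.
A pose or a line that the arm cannot do raises arm.PlanningError and nothing moves.
- arm.sign_off(): hands the job in; it is judged then, once.
The state is a dict: "t": time; "joint_pos": joint angles; "qd": joint speeds; "joint_efforts": joint torques, N m; "eef_pos": TCP position; "tcp_rot": TCP orientation; "wrist_force": force on the tool from outside, world axes, zero at the start; "ft_torque": the same for the moment, N m; "opening": opening from 0.0 (shut) to 1.0 (fully open); "grasp_force": force on a finger pad.
Only numpy, scipy, OpenCV 4.12 (cv2) and the standard library are available. Lean on these libraries where they do the work, as an engineer would, in place of code of your own. Each camera call takes 0.05 s, during which the arm holds its last target. There are 200 camera calls.

## Task

The fixed gas supply on this field-lab bench has to be locked off. Turn the isolator's handle clockwise all the way to off: just before off its nose meets a steel catch, so there press the sprung handle down, turn it under the catch to the end and let it spring back up. Then swing the steel lockout hasp all the way out from the housing, ready for a padlock, leaving the other things on the bench where they are.

Things in the scene. Friction and masses are not known exactly. Their poses are not given: they have to be found in the camera images.
- isolator: Grey cast gas isolator fixed to the bench, housing 170 mm (its x) by 220 mm (its y, -105 to +115) by 60 mm high; origin on the bench under it. x to the far side, where a copper pipe stub leaves (at y -60, reaching x 180); -x is its front; y to its left; z up. On the flat top: black handle turning on a vertical axis at y -25, steel hasp on a vertical pivot at y +85, both at x 0.
- handle_axis (a point): Point on the handle's vertical turning axis, on the housing's top face, 60 mm above the bench; axes as isolator.
- catch (a point): Inner end of the fixed steel catch's overhanging finger, 62 mm from the handle's axis, 87 mm above the bench. The finger is 12 mm wide, 78.5 to 96 mm above the bench; its upright stands 84 to 93 mm from the axis. Seen from above it lies 0.32 rad anticlockwise of the direction from the handle's axis to the housing's front.
- handle_grip (a point): Centre of the handle's grip, on its axis: an upright black bar 100 mm long (its x), 20 mm wide (its y), 36 mm high, on a round aluminium skirt 124 mm across, 12 mm thick, that turns with it. 106 mm above the bench when up: skirt's upper face 18 mm below this point, bar's top 18 mm above. Turns and sinks with the handle. Fingertips may rest on the skirt.
- nose (a point): Tip of the handle's nose, a black lug 12 mm wide and 10 mm thick on the skirt's rim under one end of the bar (its -x end, which has a thin steel strip on top), reaching 76 mm from the handle's axis; its top is level with the skirt's upper face. This is what meets the catch.
- handle (a joint): Turn of the handle, rad: 0 = off, on a hard stop, nose to the housing's front; grows anticlockwise seen from above, to 2.5. Starts at 1.75 to 2.35: may need a second grasp. Stiff (0.12 N m), stays where left. When up, the nose coming from on hits the catch at about 0.5; pressed down it passes under; below about 0.13 it is past, can spring up and is held at off.
- handle_press (a joint): How far the handle is pressed down, m: 0 = up, 0.012 = fully down on a hard stop. Spring: about 6 N to start it moving, 12 N at the bottom. The nose clears the catch from about 0.010. It rises by itself when let go, unless the nose is under the catch.
- hasp_pivot (a point): Point on the hasp's vertical pivot axis, 78 mm above the bench; axes as isolator. The hasp is a flat steel bar 26 mm wide, 8 mm thick (78 to 86 mm above the bench), reaching 105 mm from the pivot, with a padlock eye at that end, and a 13 mm wide, 54 mm long tail to the other side.
- hasp_tab (a point): Centre of the hasp's folded-up steel tab, to pinch or push: 40 mm long (its x, along the bar away from the pivot), 10 mm thick (its y), standing 37 mm above the flat bar, top 123 mm above the bench. This point is 104.5 mm above the bench and 40 mm from the pivot axis.
- hasp (a joint): Swing of the hasp, rad: 0 = tucked in, bar pointing to the isolator's far side (+x); grows anticlockwise seen from above; 1.57 = fully out on a hard stop, pointing to its left (+y), overhanging the housing's side by 75 mm. Stiff (0.15 N m), stays where left. Unless the handle is at off, the tail strikes the skirt at about 1.2 (do not force it); at off it enters a slot there.
- burner: Bystander: blue gas cartridge burner, 96 mm across, 192 mm tall, origin under its centre.
- dish: Bystander: covered glass culture dish, 106 mm across, 18 mm high, origin under its centre.
- tip_box: Bystander: pipette tip box, black with a clear lid, 85 by 120 by 68 mm, origin under its centre.
- pipette: Bystander: white hand pipette lying flat, 265 mm long (its x), 24 mm high, origin under its middle.

How it is judged:
By the outcome, as a careful person would: the job done as asked, in the order asked, and still so for the second after the job is handed in, with the robot touching nothing.
It also fails if it takes over 64 s, if anything falls off the work surface, if the arm or the gripper's body presses on something with over 40 N, if the wrist force passes 120 N, or if a joint passes its speed limit or range.

## Working session

There is one attempt and no reset: what is moved stays moved. The work goes in short steps, each a Python script; the robot and the scene stay as the last script left them, time stands still between calls to the robot, and variables do not carry over. Pictures are saved under pics/ and viewed, at most 10 in all, crops included, and the job is handed in when it is done.

```bash
mkdir -p pics; ls; python3 - <<'E'
from rig import arm
import cv2,numpy as np
for n in("scene","top"):
    c=arm.read_camera(n); cv2.imwrite(f"pics/{n}0.png",c["image"][...,::-1]); np.savez(f"{n}0.npz",**c)
    M=np.linalg.inv(c["camera_from_world"]);print(n,c["fx"],c["fy"],c["cx"],c["cy"],M.round(3).tolist())
print(arm.get_obs())
E
```

```text
pics
scene 472.3158087283067 472.3158087283067 321.0827651342728 242.39100540293174 [[-0.853, 0.34, -0.395, 0.945], [0.521, 0.561, -0.643, 0.713], [0.002, -0.755, -0.656, 0.785], [0.0, 0.0, 0.0, 1.0]]
top 447.4806390870828 447.4806390870828 320.1995750564579 250.8369454422252 [[0.015, -0.993, 0.114, 0.44], [-0.999, -0.012, 0.032, 0.002], [-0.031, -0.115, -0.993, 0.874], [0.0, 0.0, 0.0, 1.0]]
{'t': 0.1, 'joint_pos': array([ 1.50158402e+00,  3.85498031e-01,  6.74369902e-03, -4.18947649e-04,
       -1.19402367e+00, -2.58614704e-01]), 'qd': array([-6.00382537e-06, -3.64397198e-03,  3.31086728e-03,  1.31124722e-03,
       -2.36982738e-03,  1.94073370e-04]), 'joint_efforts': array([-3.34534880e-04, -3.91693568e+01,  1.87933713e+01,  4.23186734e+00,
        1.34504575e-02, -6.90298702e-05]), 'eef_pos': array([0.2010591 , 0.59124185, 0.2435529 ]), 'tcp_rot': array([[ 9.46694518e-01, -3.22132290e-01, -5.25673143e-04],
       [-3.22132693e-01, -9.46692519e-01, -1.94995588e-03],
       [ 1.30492922e-04,  2.01534905e-03, -9.99997961e-01]]), 'wrist_force': array([ 0.34690344, -0.31941057, -0.29477282]), 'ft_torque': array([ 0.00699137,  0.01388584, -0.00929495]), 'grasp_force': 0.0, 'opening': 1.000188128296536}
```

View pics/top0.png

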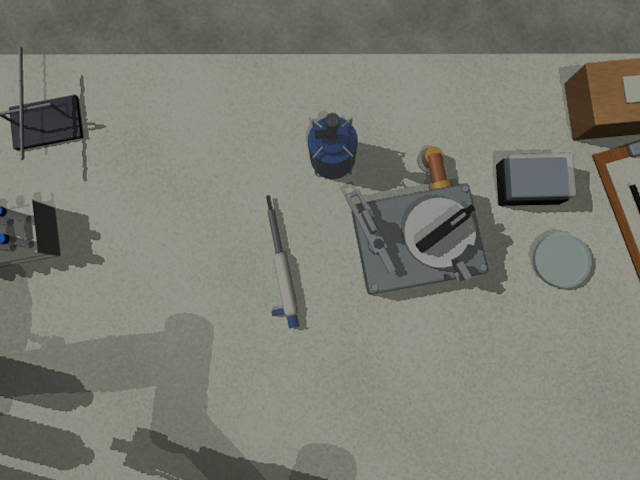

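View pics/scene0.png

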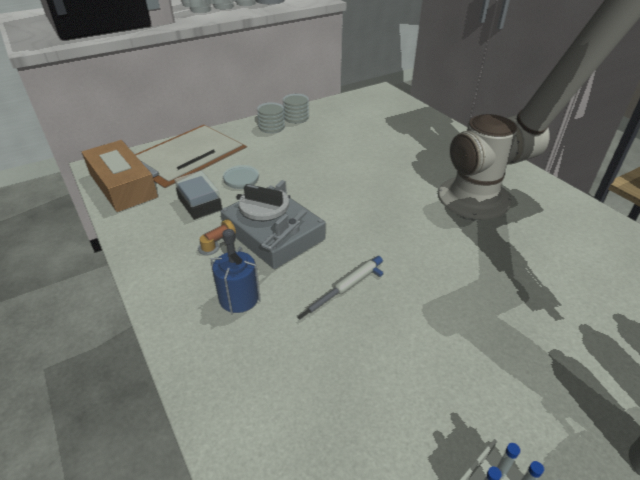

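```bash
cat > h.py <<'E'
import numpy as np,cv2
def cast(c,uv,z):
    M=np.linalg.inv(c["camera_from_world"]);uv=np.atleast_2d(uv).astype(float)
    d=np.c_[(uv[:,0]-c["cx"])/c["fx"],(uv[:,1]-c["cy"])/c["fy"],np.ones(len(uv))]@M[:3,:3].T
    return (M[:3,3]+d*((z-M[2,3])/d[:,2])[:,None])[:,:2]
def crop(img,x0,y0,x1,y1,s,name):
    cv2.imwrite(name,cv2.resize(img[y0:y1,x0:x1,::-1],None,fx=s,fy=s,interpolation=cv2.INTER_CUBIC))
E
python3 - <<'E'
from h import *
c=dict(np.load("top0.npz"));I=c["image"]
crop(I,335,140,505,305,4.5 if 0 else 3.6,"pics/topc.png")
print(I[235,440],I[220,415],I[255,420],I[265,370],I[214,470],I[235,435])
E
```

```text
[35 33 34] [143 143 141] [148 147 144] [ 98 102 103] [49 53 52] [33 33 32]
```

View pics/topc.png

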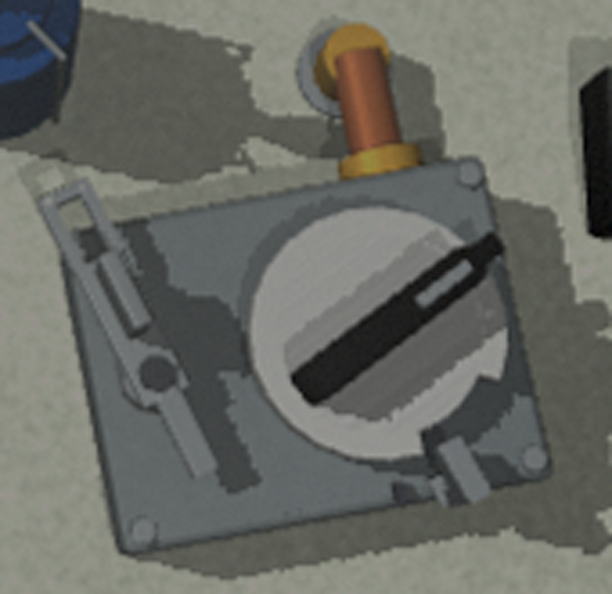

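The crop shows the housing corners near (122,552), (550,472) and (485,160), with the skirt centred near (379,334). The nose is at the upper right near (500,245), the catch near (460,470), and the hasp pivot at (160,373) with the tab near (123,288).

```bash
python3 - <<'E'
from h import *
c=dict(np.load("top0.npz"));I=c["image"].astype(int)
P=lambda x,y:((x+.5)/3.6-.5+335,(y+.5)/3.6-.5+140)
# skirt rim: neutral bright pixels -> convex hull -> circle on z=.088
m=((I.min(2)>118)&(I.max(2)-I.min(2)<12)).astype(np.uint8); w=np.zeros_like(m); w[192:275,400:482]=1; m*=w
n,l,s,_=cv2.connectedComponentsWithStats(m); k=1+s[1:,4].argmax()
hp=cv2.convexHull(np.argwhere(l==k)[:,::-1].astype(np.int32))[:,0]
xy=cast(c,hp,.088)
from scipy.optimize import least_squares
r=least_squares(lambda p:np.hypot(*(xy-p[:2]).T)-p[2],[*xy.mean(0),.062],loss="soft_l1",f_scale=.002);print("skirt",r.x,s[k])
ax=r.x[:2]
C={n:cast(c,P(*p),.06)[0] for n,p in dict(fl=(122,552),fr=(550,472),br=(485,160),bl=(65,235)).items()}
for a,b in(("fl","fr"),("fr","br")):print(a,b,np.linalg.norm(C[a]-C[b]))
y=C["fl"]-C["fr"];x=C["br"]-C["fr"]
print("yaw",np.arctan2(y[1],y[0])-np.pi/2,np.arctan2(x[1],x[0]))
piv=cast(c,P(158,373),.088)[0];print("piv",piv,"dist",np.linalg.norm(piv-ax),"yaw",np.arctan2(*(piv-ax)[::-1])-np.pi/2)
q=cast(c,P(305,388),.124)[0]; nose=cast(c,P(500,245),.088)[0]
# dark bar mask
d=((I.max(2)<45)).astype(np.uint8);w[:]=0;w[200:256,410:480]=1;d*=w
rc=cv2.minAreaRect(np.argwhere(d)[:,::-1].astype(np.float32));print(rc)
print("noseang",np.arctan2(*(nose-ax)[::-1]),np.linalg.norm(nose-ax),"barback",np.arctan2(*(ax-q)[::-1]),np.linalg.norm(ax-q))
eye=cast(c,P(63,190),.086)[0];tail=cast(c,P(203,472),.086)[0];print("hasp",np.arctan2(*(eye-tail)[::-1]),np.linalg.norm(eye-piv),np.linalg.norm(tail-piv))
print("catch",np.arctan2(*(cast(c,P(450,440),.096)[0]-ax)[::-1]),np.linalg.norm(cast(c,P(450,440),.096)[0]-ax))
E
```

```text
skirt [ 0.56672289 -0.18241097  0.06175859] [ 405  198   71   70 2072]
fl fr 0.21769254471429175
fr br 0.16224068504131375
yaw 0.19871158658453858 0.17707616816703528
piv [ 0.54512569 -0.07522271] dist 0.10934241195406867 yaw 0.19882632923991328
((445.826416015625, 227.58465576171875), (11.098167419433594, 69.01316833496094), 52.69605255126953)
noseang -0.9431997637092433 0.0744539563288374 barback -0.9147028481865774 0.05360713115282605
hasp 0.45863455112978013 0.1031859040453126 0.05299391934815859
catch -2.606519660991739 0.06226944173751795
```

```bash
cat >> h.py <<'E'
from rig import arm
AX=np.array([.5667,-.1824]);YAW=.195
PIV=AX+.110*np.array([-np.sin(YAW),np.cos(YAW)])
def R(t): return np.array([[np.cos(t),np.sin(t),0],[np.sin(t),-np.cos(t),0],[0,0,-1.]])
def st(tag=""):
    o=arm.get_obs();t=np.arctan2(o["tcp_rot"][1,0],o["tcp_rot"][0,0])
    print(tag,"t%.1f"%o["t"],o["eef_pos"].round(4),"th%.3f"%t,"F",o["wrist_force"].round(1),"Tz%.2f"%o["ft_torque"][2],"op%.3f"%o["opening"],"g%.0f"%o["grasp_force"],"j6 %.2f"%o["joint_pos"][5]);return o
def look(n,tag):
    c=arm.read_camera(n);np.savez(f"{tag}.npz",**c);return c
E
python3 - <<'E'
from h import *
for off in(0,np.pi):
    for q in(2.01,1.2,.6,0,-.05):
        j=arm.inverse_kinematics([*AX,.12],R(YAW+q+off));print(off,q,None if j is None else np.round(j,2))
print(PIV)
for h in(.26,.9,1.6):
    for off in(0,np.pi):
        p=PIV+.04*np.array([np.cos(YAW+h),np.sin(YAW+h)]);j=arm.inverse_kinematics([*p,.115],R(YAW+h+off));print(h,off,None if j is None else np.round(j,2))
E
```

```text
0 2.01 [-0.04  0.45 -0.23  0.   -0.89 -2.47]
0 1.2 [-0.04  0.45 -0.23  0.   -0.89  3.01]
0 0.6 [-0.04  0.45 -0.23  0.   -0.89  2.41]
0 0 [-0.04  0.45 -0.23  0.   -0.89  1.81]
0 -0.05 [-0.04  0.45 -0.23  0.   -0.89  1.76]
3.141592653589793 2.01 [-0.04  0.45 -0.23  0.   -0.89  0.67]
3.141592653589793 1.2 [-0.04  0.45 -0.23  0.   -0.89 -0.14]
3.141592653589793 0.6 [-0.04  0.45 -0.23  0.   -0.89 -0.74]
3.141592653589793 0 [-0.04  0.45 -0.23  0.   -0.89 -1.34]
3.141592653589793 -0.05 [-0.04  0.45 -0.23  0.   -0.89 -1.39]
[ 0.54538568 -0.07448476]
0.26 0 [ 0.18  0.44 -0.26  0.   -0.87  1.85]
0.26 3.141592653589793 [ 0.18  0.44 -0.26  0.   -0.87 -1.3 ]
0.9 0 [ 0.22  0.41 -0.31  0.   -0.85  2.45]
0.9 3.141592653589793 [ 0.22  0.41 -0.31  0.   -0.85 -0.69]
1.6 0 None
1.6 3.141592653589793 [ 0.24  0.37 -0.38  0.   -0.82 -0.01]
```

```bash
python3 - <<'E'
from h import *
th=lambda q:R(YAW+q+np.pi)
arm.reach([*AX,.25],th(2.01));st("above")
arm.move_linear([*AX,.1215]);st("down")
arm.grab();st("grab")
for q in(1.5,1.0,.68):
    arm.reach([*AX,.1215],th(q));st(q)
c=look("top","t1");crop(c["image"],335,140,505,305,3.6,"pics/t1.png")
E
```

```text
above t3.1 [ 0.567  -0.1817  0.25  ] th-0.936 F [ 0.4 -0.1 -0.1] Tz-0.08 op1.000 g0 j6 0.67
down t4.1 [ 0.5675 -0.1825  0.1225] th-0.936 F [0.7 0.1 0.1] Tz0.03 op1.002 g0 j6 0.67
grab t5.2 [ 0.567  -0.1822  0.1215] th-0.936 F [ 0.4  1.9 -0.6] Tz0.08 op0.227 g30 j6 0.67
1.5 t5.8 [ 0.567  -0.1822  0.1215] th-1.445 F [1.5 1.5 0.1] Tz-0.13 op0.228 g30 j6 0.17
1.0 t6.3 [ 0.567  -0.1822  0.1215] th-1.944 F [ 1.9  2.3 -0.7] Tz-0.12 op0.230 g30 j6 -0.33
0.68 t6.7 [ 0.5671 -0.1822  0.1215] th-2.263 F [ 2.6  3.7 -1.5] Tz-0.12 op0.220 g30 j6 -0.65
```

View pics/t1.png

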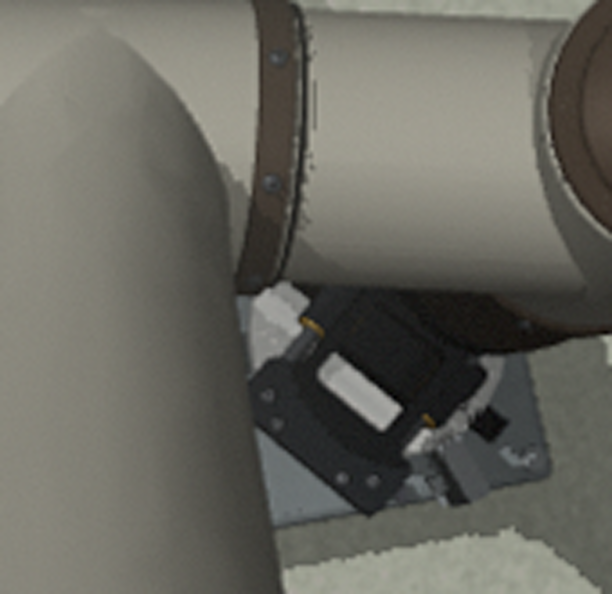

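The arm hides most of the isolator, but the nose is visible at (490,425), just short of the catch at (465,470). The turn worked, so I'll regrip lower, press and turn under.

```bash
python3 - <<'E'
from h import *
th=lambda q:R(YAW+q+np.pi)
arm.ungrasp();arm.move_linear([*AX,.1115],speed=.04);arm.pause(.2);st("low")
arm.grab();st("grab")
z=.1115
while z>.0925:
    z-=.003;arm.move_linear([*AX,z],speed=.04);o=st(z)
    if o["eef_pos"][2]<.0985 and o["wrist_force"][2]>18: break
E
```

```text
low t8.6 [ 0.5666 -0.1824  0.1114] th-2.267 F [ 1.2 -0.2 -0.9] Tz-0.07 op0.998 g0 j6 -0.66
grab t9.7 [ 0.5669 -0.1825  0.1115] th-2.266 F [0.7 0.  0.1] Tz0.06 op0.229 g30 j6 -0.66
0.1085 t10.0 [ 0.5669 -0.1825  0.1097] th-2.266 F [-1.7  1.   6.7] Tz0.00 op0.226 g30 j6 -0.66
0.1055 t10.2 [ 0.5669 -0.1825  0.1071] th-2.266 F [-1.7  2.   8. ] Tz0.06 op0.226 g30 j6 -0.66
0.1025 t10.5 [ 0.5669 -0.1825  0.1043] th-2.266 F [-2.9  0.8  9.7] Tz0.17 op0.227 g30 j6 -0.66
0.09949999999999999 t10.7 [ 0.5669 -0.1825  0.1016] th-2.266 F [-3.6  2.  10.5] Tz0.06 op0.227 g30 j6 -0.66
0.09649999999999999 t11.0 [ 0.567  -0.1826  0.0994] th-2.265 F [-3.5  1.7 13.3] Tz0.09 op0.232 g30 j6 -0.66
0.09349999999999999 t11.2 [ 0.5671 -0.1826  0.099 ] th-2.264 F [-8.1  2.9 25.1] Tz0.13 op0.228 g30 j6 -0.66
0.09049999999999998 t11.5 [ 0.5672 -0.1826  0.0981] th-2.263 F [-11.2   6.   35.8] Tz0.10 op0.229 g38 j6 -0.66
```

```bash
python3 - <<'E'
from h import *
th=lambda q:R(YAW+q+np.pi)
arm.move_linear([*AX,.0935],speed=.03);st()
for q in(.5,.35,.2,.08,0,-.04,-.07):
    arm.reach([*AX,.0935],th(q));o=st(q)
    if abs(o["ft_torque"][2])>1.5:break
E
```

```text
t11.7 [ 0.5671 -0.1826  0.0983] th-2.265 F [-7.3  3.  21.9] Tz0.15 op0.227 g36 j6 -0.66
0.5 t12.0 [ 0.567  -0.1825  0.0982] th-2.446 F [-6.7  3.8 21.9] Tz-0.03 op0.226 g36 j6 -0.84
0.35 t12.3 [ 0.567  -0.1825  0.0982] th-2.596 F [-6.6  3.1 22.2] Tz-0.11 op0.228 g36 j6 -0.99
0.2 t12.6 [ 0.567  -0.1824  0.0983] th-2.746 F [-7.2  4.4 22.2] Tz-0.10 op0.232 g36 j6 -1.14
0.08 t12.8 [ 0.567  -0.1824  0.0983] th-2.866 F [-6.5  3.9 22.9] Tz-0.15 op0.229 g36 j6 -1.26
0 t13.1 [ 0.5669 -0.1824  0.0983] th-2.945 F [-6.9  4.6 22.7] Tz-0.06 op0.227 g36 j6 -1.34
-0.04 t13.3 [ 0.567  -0.1823  0.0983] th-2.982 F [-8.2  4.8 22.1] Tz0.56 op0.225 g35 j6 -1.37
-0.07 t13.6 [ 0.5669 -0.1824  0.0982] th-3.011 F [-8.5  4.6 22.5] Tz0.80 op0.224 g36 j6 -1.40
```

```bash
python3 - <<'E'
from h import *
th=lambda q:R(YAW+q+np.pi)
arm.reach([*AX,.0935],th(-.01))
arm.move_linear([*AX,.1105],speed=.06);arm.pause(.2);st("up")
arm.ungrasp();st("open");arm.move_linear([*AX,.22],speed=.2)
arm.reach([.45,.15,.25],R(YAW+.26+np.pi));st()
c=look("top","t2");crop(c["image"],335,140,505,305,3.6,"pics/t2.png")
E
```

```text
up t14.4 [ 0.5668 -0.1822  0.1107] th-2.956 F [-0.9  2.4  4.4] Tz0.15 op0.222 g30 j6 -1.35
open t15.7 [ 0.5667 -0.1824  0.1105] th-2.957 F [0.6 0.4 2.4] Tz0.07 op1.000 g1 j6 -1.35
 t17.7 [0.4503 0.1495 0.2496] th-2.687 F [-0.   0.5 -0.7] Tz0.06 op0.997 g0 j6 -1.78
```

View pics/t2.png

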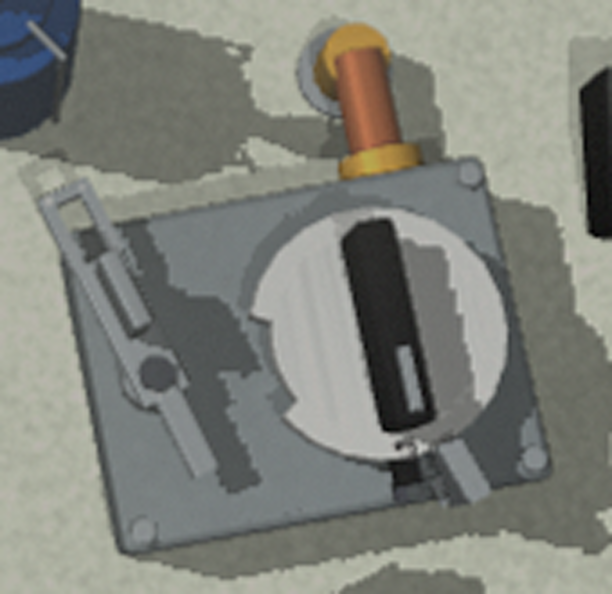

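The handle is at off: the nose at (405,475) is past the catch and the slot at (275,365) faces the hasp. The hasp hasn't moved (pivot (160,373), tab (123,288)).

```bash
python3 - <<'E'
from h import *
p=lambda h,z=.114:[*(PIV+.04*np.array([np.cos(YAW+h),np.sin(YAW+h)])),z]
o=lambda h:R(YAW+h+np.pi)
arm.reach(p(.26,.25),o(.26));arm.move_linear(p(.26));arm.pause(.1);st("down")
arm.grab();st("grab")
for h in(.4,.6,.8,1.0,1.2,1.4,1.52,1.57,1.61,1.64):
    arm.reach(p(h),o(h));s=st(h)
    if np.linalg.norm(s["wrist_force"])>30 or abs(s["ft_torque"][2])>1.5:break
E
```

```text
down t19.9 [ 0.582  -0.0567  0.1152] th-2.686 F [ 0.  -1.  -0.7] Tz-0.01 op1.000 g0 j6 -1.30
grab t21.1 [ 0.5813 -0.0568  0.114 ] th-2.686 F [-0.6  1.   0.3] Tz0.04 op0.112 g30 j6 -1.30
0.4 t21.4 [ 0.5785 -0.052   0.114 ] th-2.549 F [-0.1  1.5  0.3] Tz0.11 op0.115 g30 j6 -1.17
0.6 t21.7 [ 0.5735 -0.046   0.114 ] th-2.351 F [-0.2  0.2  0.5] Tz0.13 op0.111 g30 j6 -0.98
0.8 t22.0 [ 0.5673 -0.041   0.114 ] th-2.152 F [0.1 0.9 0.5] Tz0.12 op0.112 g30 j6 -0.79
1.0 t22.3 [ 0.5603 -0.0374  0.114 ] th-1.953 F [ 0.1  1.1 -0.5] Tz0.18 op0.113 g30 j6 -0.60
1.2 t22.6 [ 0.5526 -0.0352  0.114 ] th-1.753 F [-0.1  0.4 -0.2] Tz0.11 op0.108 g30 j6 -0.41
1.4 t22.9 [ 0.5447 -0.0346  0.114 ] th-1.553 F [ 0.5  0.5 -1.1] Tz0.13 op0.110 g30 j6 -0.22
1.52 t23.1 [ 0.5399 -0.035   0.114 ] th-1.432 F [-0.1  0.8 -1.1] Tz0.11 op0.110 g30 j6 -0.10
1.57 t23.4 [ 0.5379 -0.0354  0.114 ] th-1.380 F [ 0.1 -0.7 -1.4] Tz0.15 op0.111 g30 j6 -0.05
1.61 t23.6 [ 0.5378 -0.0354  0.1141] th-1.341 F [ 5.  -0.9 -4.9] Tz-0.61 op0.113 g30 j6 -0.01
1.64 t23.9 [ 0.5377 -0.0355  0.1141] th-1.311 F [ 7.8 -1.3 -8.4] Tz-0.71 op0.117 g30 j6 0.02
```

Stop reached. I'll release, back off and check.

```bash
python3 - <<'E'
from h import *
h=1.575;q=[*(PIV+.04*np.array([np.cos(YAW+h),np.sin(YAW+h)])),.114]
arm.reach(q,R(YAW+h+np.pi));arm.ungrasp();q[2]=.26;arm.move_linear(q);arm.reach([.40,.25,.26],R(YAW+h+np.pi));st()
c=look("top","t3");crop(c["image"],255,100,605,340,2.2,"pics/t3.png")
c=look("scene","s3");crop(c["image"],150,130,400,320,3,"pics/s3.png")
E
```

```text
t27.9 [0.4003 0.2496 0.2598] th-1.372 F [ 0.2  0.6 -0.7] Tz-0.05 op1.001 g0 j6 -0.70
```

View pics/t3.png

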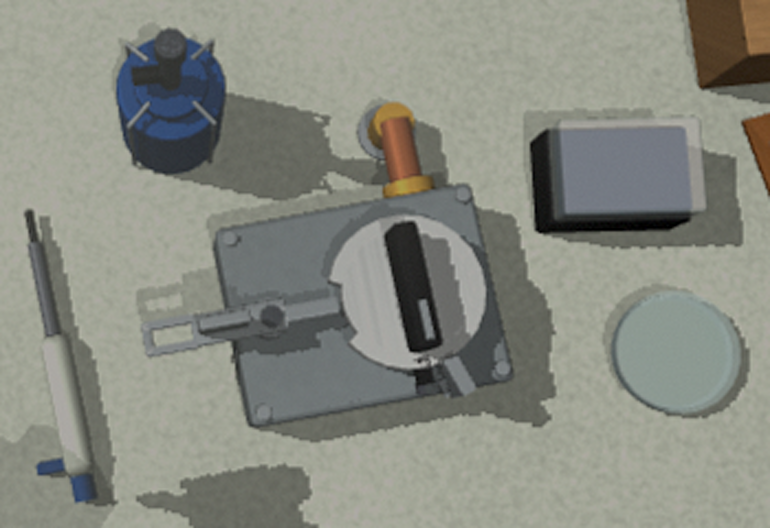

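View pics/s3.png

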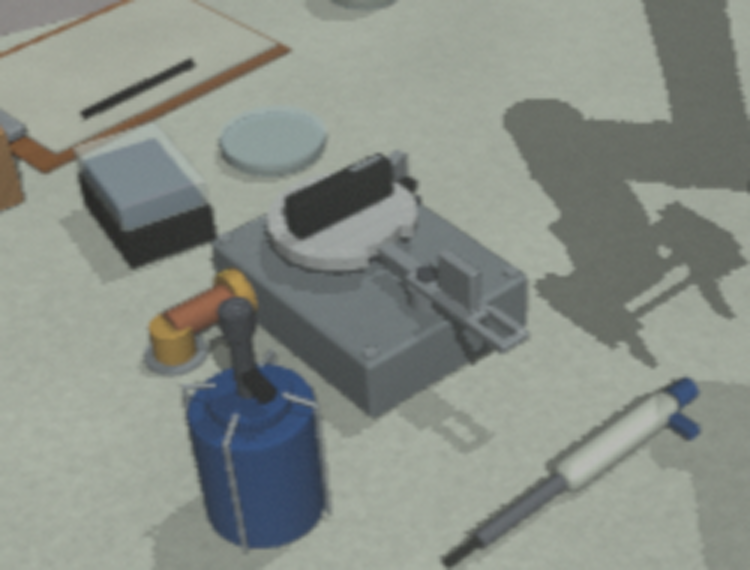

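The handle is up at off, with its nose at (425,375) past the catch. The hasp is fully out, from pivot (272,317) to eye (170,335), with its tail in the slot, and the bystanders haven't moved.

```bash
python3 -c "
from rig import arm
print(arm.sign_off())"
```

```text
the job is handed in; nothing more can be done
None
```

The job is handed in: the handle is turned to off and has sprung back up past the catch, the hasp is fully out on its stop, and nothing else on the bench was moved (about 28 s of the 64 s used).

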